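# Eject a pressed tile through the lever guard of a bench tile press

### The arm

A 6-joint arm with a two-finger parallel gripper is mounted at the origin on the work surface. World frame = base frame: x ahead of the robot, y to its left, z up, the work surface at z = 0. Lengths are in m, angles in degrees, forces in N, time in s.
With the tool pointing down it reaches from about 0.35 to 0.925 m from the base axis. Payload 6.4 kg.
Tool frame: the origin (TCP) lies on the centre line of the jaws, within the pads' length; the fingertips stand 22 mm ahead of it and the grasp point (between the pads) lies 3 mm ahead of it (env.tip_extent is the z of the fingertips in the tool frame, in m); z points along the fingers, y is the direction in which the jaws open and shut (so a half turn about z gives the same grasp; the last joint's range is limited). The gripper opens to 94 mm and grips with 3 to 60 N. Pads are 16 mm wide; open, the fingers measure 119 mm over their backs; the gripper's body (75 mm by 177 mm) begins 78 mm behind the grasp point.
Start: joints at [-77.011, 14.043, 89.255, -0, 76.702, -9.975], TCP at [0.254, -0.598, 0.227] pointing down, gripper open.
Joint ranges: [-179.41, 179.41], [-58.25, 129.5], [7.25, 145.43], [-54.29, 234.29], [11.92, 165.04], [-157.13, 157.13]. Speed limits (degrees/s): [147.25, 147.25, 180, 180, 180, 180].

### API

Orientations are given as a 3x3 rotation matrix whose columns are the frame's x, y, z axes.
In Python, from bench import env, eyes, job gives the robot as it stands.
- The arm moves only by the shell command python3 -m jog 'ROWS' [FORCE]. ROWS is a JSON object of lists of equal length, an entry for each row: "linear": the shift along the tool's x, y, z in mm, a list of three; "rotation": the turn, a rotation vector about the tool's x, y, z in rad, a list of three; "hand": the finger opening in mm, from 0 to 94. A call has 1 to 8 rows; each row is the pose to reach, as a shift and turn from the pose commanded when the call began, along the tool's axes at that moment; what a row does not reach only later rows make up. A row lasts 1/8 s, in which the tool goes at most 62.5 mm and 10.7 degrees, less where a joint would pass 70% of its speed; a pose out of reach is approached as far as the arm can. A call with a gripper value outside its range is refused whole. The fingers move at their own pace and stop on an object; FORCE is the grip in N (left out, the last holds). Time passes only in rows, so rows that repeat a pose let the fingers close. It gives the time, the measured TCP pose, the force and the opening at its end, in the units of the state.
- env.observe(): the state, without advancing time (a new reading comes with each control period).
- eyes.snapshot(name): name is "scene" or "top" or "wrist"; returns the picture (384x512x3 uint8, blue, green, red); there is no depth.
- eyes.get_calibration(name): a dict with "fx", "fy", "cx", "cy" (pixels), "D" ([k1, k2, p1, p2, k3] as OpenCV has them; the pictures are not rectified), "R" (3x3) and "t" (3): a world point X has camera coordinates R X + t. Camera axes: x right, y down, z forward; pixel columns grow to the right and rows downward; lengths in m; the calibration is good to about 2 mm. A picture is of the moment at which its call begins: read the wrist's pose just before it. get_calibration takes no time and is no camera call; for the wrist camera it gives the pose at the moment of the call.
- job.sign_off(): hands the job in, once; it reports no verdict.
Trained networks look in the newest picture that a camera, given by its name, has taken for a name from the list of things; names that differ only in an ending like _2 or _b are one class to them, and where a whole thing is asked for, a point or a joint stands for the part that bears it (a point fixed in the world has none). Each returns a list of dicts, best first, with "score" (0 to 1); they miss things now and then, are a little off and sometimes report something else, mostly with a low value. They report only what shows in the picture. A call takes as long as a camera call. They do not tell look-alikes from the thing itself.
- eyes.recognise(name, camera): "box" ([left, top, right, bottom] as shares, 0 to 1, of the picture: columns of its width, rows of its height, round what is visible of it).
- eyes.pinpoint(name, camera): "xy" ([column, row] as shares, 0 to 1, of the picture: columns of its width, rows of its height: a listed point, or the origin of a listed thing).
The state is a dict: "time": time; "joints": joint angles; "qd": joint speeds; "effort": joint torques, N m; "position": TCP position; "orientation": TCP orientation; "force": force on the tool from outside, world axes, zero at the start; "torque": the same for the moment, N m; "gripper_width": opening from 0.0 (shut) to 1.0 (fully open).
Only numpy, scipy, OpenCV 4.12 (cv2) and the standard library are available. Lean on these libraries where they do the work, as an engineer would, in place of code of your own. Each camera call takes 0.05 s, during which the arm holds its last target.

### The job

A freshly pressed tile is sitting down in the die of the tile press. Reach through the window of the yellow guard with the fingertips, without touching the guard, press the red ejector lever all the way down so that the tile rises out of the die, and finish while still holding the lever down so that I can take the tile. Do not touch the tile yourself, and leave the other things on the bench where they are.

Things in the scene. Friction and masses are not known exactly. Their poses are not given: they have to be found in the camera images.
- eject_lever (a joint): angle of the ejector lever (hub, steel arm, red pad) on its level shaft, rad: 0 = up at rest (a spring returns it when let go), 0.34 = fully down on its stop. The arm points to the press's -x; pressing the pad straight down turns it: about 4 N to start, 8 to 9 N when down. It lifts the ejector plate under the tile 0.034 m per rad (11.6 mm in all)
- lever_pad (a point): centre of the top face of the red pad at the lever's end, 110 mm from the shaft's axis; pad 56 mm wide (press y) x 46 mm (press x) x 8 mm. Starts 76 mm above the table, 12 mm below the window's level; fully down it is 39 mm above the table and has moved less than 3 mm sideways. Its face tilts 9 degrees up at the front at rest, 11 degrees down at the end
- guard_window (a point): centre of the guard's open window, level with the sheet's top face, 88 mm above the table. Window 92 mm wide (guard y) x 92 mm along the slope (89 mm seen from above), with a flat black edging 6 mm wide on the sheet around it. The top sheet, 3 mm thick, rises at 15 degrees towards guard +x (the rear)
- guard: fixed yellow sheet-steel guard over the lever, set up to 8 mm differently on the press each time; 150 mm wide (y), 195 mm deep (x), front edge 70 mm and rear edge 121 mm above the table, open at the back. Origin 18 mm above the table straight below the window's centre; x to the rear of the press, y to its left, z up. Same yaw as the press
- press: fixed grey-green bench tile press, bed plate 310 (x) x 440 (y) x 18 mm, with plinth, die, two columns and a ram at its left. Origin on the table; x to its rear, y to its left. Die centre at (0, 110) mm; columns 28 mm thick at (0, 18) and (0, 202); crosshead y -3 to 223, x +-43 (gauge to -60), from 310 up to 456 mm high with the ram; lever pad at (-88, -120) mm
- die_top (a point): centre of the die's mouth, level with its top face, 115 mm above the table; die 130 mm square, cavity 72 mm square; axes as the press
- tile: pale clay tile 68 x 68 x 9 mm in the die, loose on the ejector plate; origin at the centre of its underside, which starts 11 mm below the die's top face and rises to about level with it
- oil_bottle: bystander: white round release-oil bottle, red cap, 42 mm across, 105 mm tall, standing on the bed plate in front of the die; origin at the centre of its underside
- die_brush: bystander: brush 170 mm long lying on the table in front of the press; origin under its middle
- coffee_cup: bystander: paper coffee cup with black lid and brown sleeve, 86 mm across, 117 mm tall; origin at the centre of its underside
- glaze_tub: bystander: open white plastic tub, 100 mm across, 85 mm tall; origin at the centre of its underside
- vase: bystander: grey-green glazed vase, 90 mm across, 140 mm tall; origin at the centre of its underside
- dry_tile0: bystander: pale pressed tile 68 x 68 x 9 mm drying on a plywood board on the table
- dry_tile1: bystander: a second such tile on the same board
Things that resemble listed ones, but are neither listed nor needed, are in the scene too. Leave any blue or green look-alike of the tile alone.

How it is judged:
By the outcome, as a careful person would: the job done as asked, in the order asked, and still so for the second after the job is handed in, while the arm keeps its last pose, push and grip.
It also fails if it takes over 38 s, if anything falls off the work surface, if the arm or the gripper's body presses on something with over 40 N, if the wrist force passes 120 N, or if a joint passes its speed limit or range.

## Working session

There is one attempt and no reset: what is moved stays moved. The work goes in short steps, Python scripts to look and compute and a shell command to move; the robot and the scene stay as the last step left them, time stands still between calls to the robot, and variables do not carry over. Pictures are saved under pics/ and viewed, and the job is handed in when it is done.

```bash
ls; mkdir -p pics; python3 - <<'E'
from bench import env,eyes,job
import cv2
for n in("scene","top"):
    im=eyes.snapshot(n); cv2.imwrite(f"pics/{n}0.png",im)
    for k in("guard_window","lever_pad","die_top","press","guard","oil_bottle","tile"):
        print(n,k,[( [round(a*b) for a,b in zip(r["xy"],(512,384))],round(r["score"],2)) for r in eyes.pinpoint(k,n)][:3])
    c=eyes.get_calibration(n);print({k:(v.tolist() if hasattr(v,'tolist') else v) for k,v in c.items()})
s=env.observe();print(s)
E
```

```text
pics
scene guard_window [([256, 164], 0.9)]
scene lever_pad [([256, 167], 0.45)]
scene die_top [([210, 197], 0.6)]
scene press [([227, 199], 0.77)]
scene guard [([254, 175], 0.81)]
scene oil_bottle [([245, 236], 0.59), ([223, 199], 0.19)]
scene tile [([259, 293], 0.88), ([141, 238], 0.82), ([206, 200], 0.78)]
{'fx': 487.1328393223409, 'fy': 487.1328393223409, 'cx': 260.4456842642641, 'cy': 189.39313247567648, 'D': [-0.13168964563096872, 0.0, 0.0, 0.0, 0.0], 'R': [[-0.7809473714369889, -0.6245081567494316, 0.010524504695484995], [-0.46314653165742686, 0.5676948706610757, -0.6806010755492536], [0.41906621584106973, -0.5363880087945031, -0.7325786038113002]], 't': [0.4121693618072977, 0.27837989894588283, 1.604050518495709]}
top guard_window [([271, 171], 0.81)]
top lever_pad [([266, 177], 0.57)]
top die_top [([201, 172], 0.83)]
top press [([228, 167], 0.79)]
top guard [([269, 176], 0.74)]
top oil_bottle [([204, 207], 0.63), ([268, 173], 0.46)]
top tile [([200, 169], 0.75), ([181, 246], 0.53), ([151, 144], 0.5)]
{'fx': 427.9646649668792, 'fy': 427.9646649668792, 'cx': 249.87048140823902
[... 428 characters left out ...]
20e+01, -1.36875156e-04,
        7.67043876e+01, -9.97466172e+00]), 'qd': array([ 0.06247546,  0.01117741,  0.04567481, -0.04558095, -0.06964828,
        0.01328608]), 'effort': array([ 7.54714802e-04, -4.15796721e+01, -3.14862049e+01,  6.85159606e-02,
        2.88650341e-02, -1.22056511e-05]), 'position': array([ 0.2535942 , -0.59849219,  0.22745037]), 'orientation': array([[ 9.20760394e-01,  3.90128564e-01, -1.52694827e-05],
       [ 3.90128565e-01, -9.20760392e-01,  5.58590429e-05],
       [ 7.73267336e-06, -5.73898557e-05, -9.99999998e-01]]), 'force': array([0.8463347 , 0.15899654, 0.28168889]), 'torque': array([ 0.01306624, -0.01312964,  0.04846095]), 'gripper_width': 1.002991372625441}
```

```bash
python3 - <<'E'
import cv2
a=cv2.imread("pics/scene0.png");b=cv2.imread("pics/top0.png")
cv2.imwrite("pics/s1.png",cv2.resize(a[110:330,110:400],(790,600),interpolation=cv2.INTER_CUBIC))
cv2.imwrite("pics/t1.png",cv2.resize(b[100:250,130:330],(800,600),interpolation=cv2.INTER_CUBIC))
E
```

```text
(no output)
```

View pics/scene0.png

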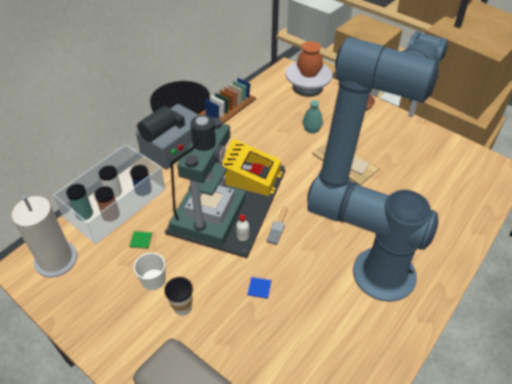

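View pics/top0.png

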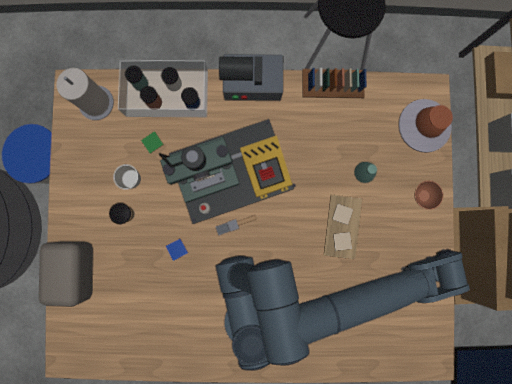

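View pics/s1.png

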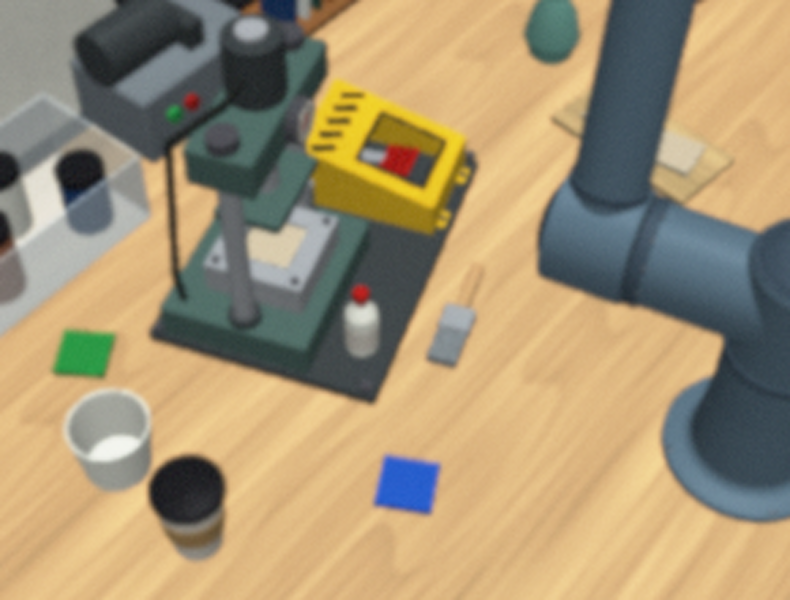

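View pics/t1.png

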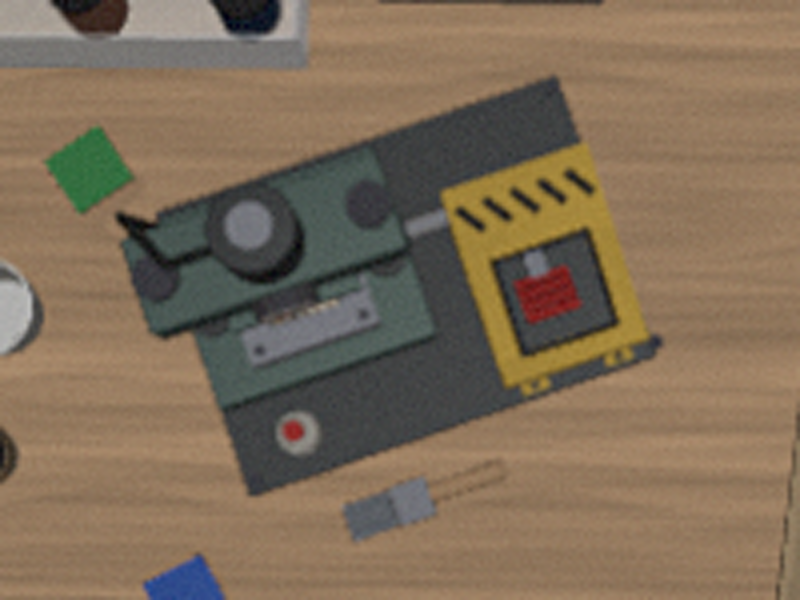

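The picture shows one press. In the top view the guard window is at about (269,173) and the red pad at about (267,173). The press yaw is around 20°. I'll measure both points now.

```bash
cat > h.py <<'E'
import numpy as np,cv2
def ray(c,px):
    K=np.array([[c["fx"],0,c["cx"]],[0,c["fy"],c["cy"]],[0,0,1.]])
    u=cv2.undistortPoints(np.array([[px]],float),K,np.array(c["D"],float))[0,0]
    R=np.array(c["R"]);o=-R.T@np.array(c["t"]);return o,R.T@np.array([u[0],u[1],1])
def at(c,px,z):
    o,d=ray(c,px);return o+d*(z-o[2])/d[2]
def proj(c,X):
    K=np.array([[c["fx"],0,c["cx"]],[0,c["fy"],c["cy"]],[0,0,1.]])
    return cv2.projectPoints(np.array(X,float).reshape(-1,3),cv2.Rodrigues(np.array(c["R"]))[0],np.array(c["t"]),K,np.array(c["D"],float))[0][:,0]
E
python3 - <<'E'
from bench import env,eyes
from h import *
ct=eyes.get_calibration("top");cs=eyes.get_calibration("scene")
f=lambda p:(130+p[0]/4-.375,100+p[1]/4-.375)
bed=[at(ct,f(p),.018)for p in[(250,493),(660,343),(556,77)]]
d=bed[0]-bed[1];print("bed yaw from y edge",np.degrees(np.arctan2(-d[0],d[1])))
d=bed[2]-bed[1];print("yaw from x edge",np.degrees(np.arctan2(d[1],d[0])))
th=np.radians(20)
for n,c,reg in(("top",ct,(255,160,285,185)),("scene",cs,(240,150,275,180))):
    im=cv2.imread(f"pics/{n}0.png").astype(int);b,g,r=[im[...,i] for i in range(3)]
    m=(r>110)&(g<70)&(b<70);x0,y0,x1,y1=reg
    M=np.zeros_like(m);M[y0:y1,x0:x1]=m[y0:y1,x0:x1]
    ys,xs=np.nonzero(M);print(n,"red",xs.mean(),ys.mean(),len(xs),at(c,(xs.mean(),ys.mean()),.075))
w=np.array([(492,260),(588,228),(620,325),(525,357)],float)
for p,z in zip(w,(.1,.1,.076,.076)):print(at(ct,f(p),z))
print("net win",at(ct,(271,171),.088),at(cs,(256,164),.088), "die",at(ct,(201,172),.115),at(cs,(210,197),.115),'pad',at(ct,(266,177),.076),at(cs,(256,167),.076))
E
```

```text
bed yaw from y edge 20.710587942226823
yaw from x edge 21.466127115230403
top red 266.36893203883494 173.4271844660194 103 [ 0.59624142 -0.05657643  0.075     ]
scene red 256.46666666666664 168.32380952380953 105 [ 0.5927863  -0.05611444  0.075     ]
[ 0.62721373 -0.00164872  0.1       ]
[ 0.65976769 -0.09508512  0.1       ]
[ 0.56737495 -0.12883834  0.076     ]
[ 0.5346989  -0.03533536  0.076     ]
net win [ 0.60448972 -0.07410984  0.088     ] [ 0.60040466 -0.06265607  0.088     ] die [0.59442987 0.1974076  0.115     ] [0.60307534 0.18559959 0.115     ] pad [ 0.58192493 -0.05517812  0.076     ] [ 0.59796533 -0.05971951  0.076     ]
```

```bash
python3 -m jog '{"linear":[[22,-15,0],[65,-45,0],[109,-76,0],[153,-106,0],[196,-136,0],[240,-166,0],[283,-196,0],[327,-227,0]],"rotation":[[0,0,0],[0,0,0.01],[0,0,0.02],[0,0,0.03],[0,0,0.043],[0,0,0.043],[0,0,0.043],[0,0,0.043]],"hand":[60,40,20,0,0,0,0,0]}' 20
```

```text
time: 1.8
position: [0.4669, -0.2604, 0.2278]
orientation: [[0.937, 0.35, 0.001], [0.35, -0.937, -0.0], [0.0, 0.001, -1.0]]
force: [0.9, 0.1, -0.7]
gripper_width: 0.182
```

```bash
python3 -m jog '{"linear":[[40,-30,0],[80,-60,0],[120,-91,0],[160,-121,0],[184,-139,0],[191,-144,0],[191,-144,0]],"rotation":[[0,0,0],[0,0,0],[0,0,0],[0,0,0],[0,0,0],[0,0,0],[0,0,0]],"hand":[0,0,0,0,0,0,0]}' 20
python3 - <<'E'
from bench import env,eyes
from h import *
c=eyes.get_calibration("wrist")
for n in("wrist","scene","top"):
    im=eyes.snapshot(n);cv2.imwrite(f"pics/{n}2.png",im)
    if n=="scene":cv2.imwrite("pics/s2.png",cv2.resize(im[110:260,150:350],(800,600),interpolation=cv2.INTER_CUBIC))
print(env.observe()["position"],np.round(env.observe()["orientation"],4))
for k in("guard_window","lever_pad"):print(k,eyes.pinpoint(k,"wrist"))
for X in((.597,-.065,.088),(.594,-.057,.076)):print(proj(c,X))
E
```

```text
time: 2.68
position: [0.5944, -0.0604, 0.2274]
orientation: [[0.937, 0.35, -0.0], [0.35, -0.937, -0.0], [-0.0, 0.0, -1.0]]
force: [-0.2, -0.5, 0.2]
gripper_width: 0.008
[ 0.59417167 -0.06122529  0.22748303] [[ 9.372e-01  3.488e-01 -2.000e-04]
 [ 3.488e-01 -9.372e-01 -2.000e-04]
 [-2.000e-04  1.000e-04 -1.000e+00]]
guard_window []
lever_pad [{'xy': [0.4967, 0.4674], 'score': 0.74}]
[[261.68005785 183.95683585]]
[[252.45172981 180.77766046]]
```

View pics/wrist2.png

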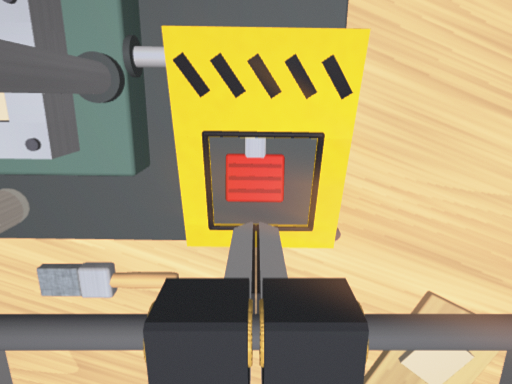

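View pics/s2.png

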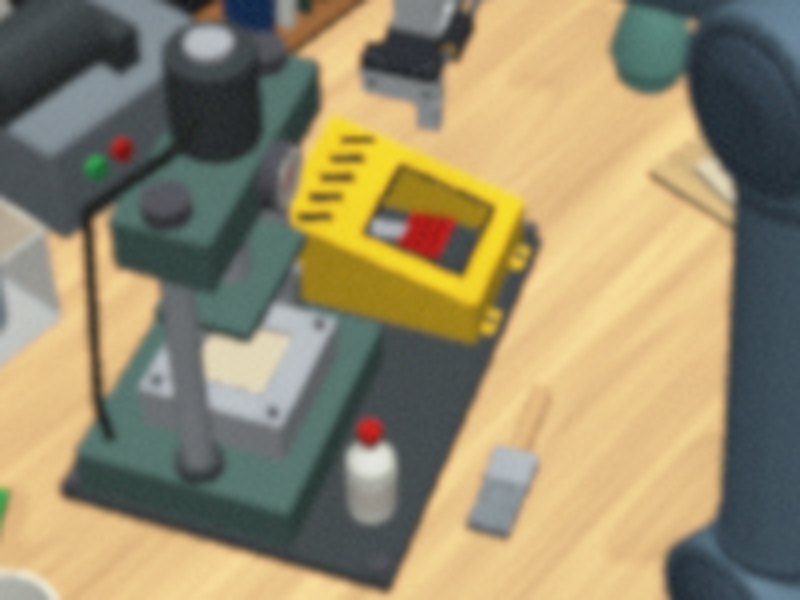

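The wrist view shows the pad centred at (255,178) and the outer edging of the window spanning about (204,131) to (324,132) and (209,230) to (314,230). The window is clear and aligned with the jaws. I'll compute positions from these.

```bash
python3 - <<'E'
from bench import env,eyes
from h import *
c=eyes.get_calibration("wrist")
im=cv2.imread("pics/wrist2.png").astype(int);b,g,r=[im[...,i] for i in range(3)]
m=(r>150)&(g<100)&(b<100);m[:145]=0;m[210:]=0;m[:,:215]=0;m[:,295:]=0
ys,xs=np.nonzero(m);print(xs.min(),xs.max(),ys.min(),ys.max())
P=at(c,((xs.min()+xs.max())/2,(ys.min()+ys.max())/2),.076);print("pad",P)
h=52*np.sin(np.radians(15))/1000
W=[at(c,p,z) for p,z in(((204,131),.088+h),((324,132),.088+h),((314,230),.088-h),((209,230),.088-h))]
print(np.round(W,4),np.mean(W,0))
print([np.linalg.norm(W[i]-W[i-1])for i in range(4)])
d=W[0]-W[1]+W[3]-W[2];print("yaw",np.degrees(np.arctan2(-d[0],d[1])))
s=env.observe();R=s["orientation"];p=s["position"]
print("pad in tool",R.T@(P-p)*1e3,"win",R.T@(np.mean(W,0)-p)*1e3, env.tip_extent,s["time"])
E
```

```text
226 283 154 202
pad [ 0.59701926 -0.05860344  0.076     ]
[[ 0.6259 -0.003   0.1015]
 [ 0.6601 -0.0973  0.1015]
 [ 0.5675 -0.1325  0.0745]
 [ 0.5312 -0.0348  0.0745]] [ 0.5961889  -0.06690258  0.088     ]
[np.float64(0.10355870716322979), np.float64(0.1003295636759896), np.float64(0.10268358822607472), np.float64(0.10426639373549583)]
yaw 20.179222537106277
pad in tool [  3.47836638  -1.41907896 151.52506033] win [ -0.19503334   6.07030564 139.5258773 ] 0.022 2.925
```

```bash
python3 -m jog '{"linear":[[0,0,30],[0,0,70],[0,0,105],[0,0,120],[0,0,124],[0,0,124]],"rotation":[[0,0,0],[0,0,0],[0,0,0],[0,0,0],[0,0,0],[0,0,0]],"hand":[0,0,0,0,0,0]}' 20
python3 - <<'E'
from bench import env,eyes
import cv2
im=eyes.snapshot("wrist");cv2.imwrite("pics/wrist3.png",im)
im=eyes.snapshot("scene");cv2.imwrite("pics/s3.png",cv2.resize(im[110:260,150:350],(800,600),interpolation=cv2.INTER_CUBIC))
print(env.observe()["force"])
E
```

```text
time: 3.68
position: [0.5954, -0.0605, 0.1047]
orientation: [[0.937, 0.35, 0.002], [0.35, -0.937, -0.001], [0.002, 0.001, -1.0]]
force: [-0.2, -0.5, 0.4]
gripper_width: 0.008
[ 0.63505351  0.29071427 -0.19419405]
```

View pics/wrist3.png

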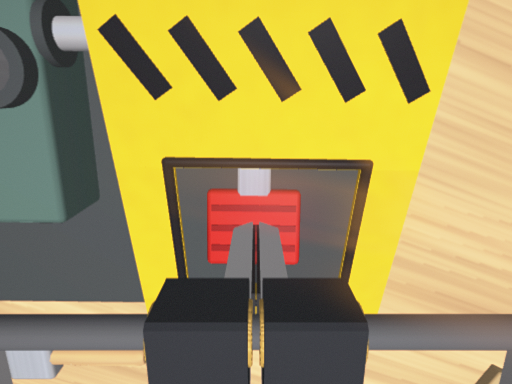

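View pics/s3.png

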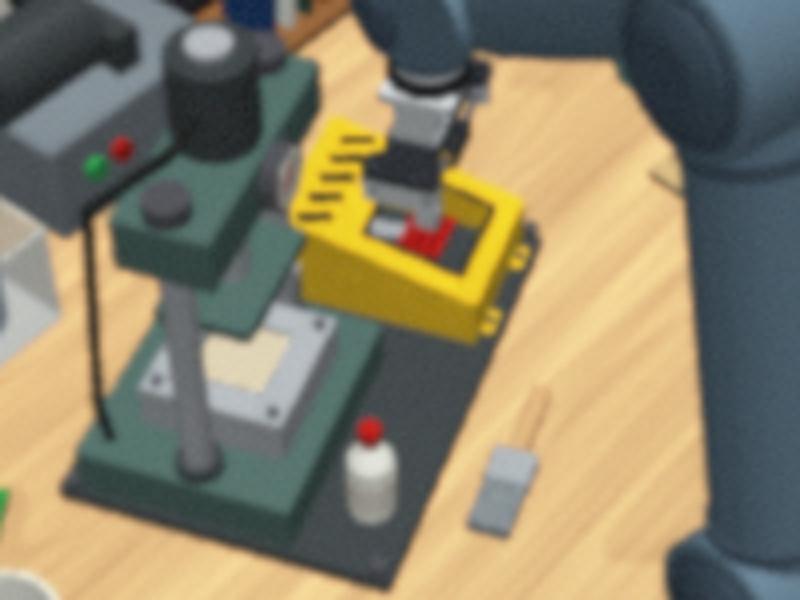

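The fingertip is over the pad, at about (257,228) against the pad centre (254,227), and it isn't touching yet. Before pressing I'll check whether the wide black knuckles clear the guard at full depth.

```bash
python3 - <<'E'
from bench import env,eyes
from h import *
c=eyes.get_calibration("wrist");s=env.observe();R=s["orientation"];p=s["position"]
cam=-np.array(c["R"]).T@np.array(c["t"]);print("cam in tool mm",R.T@(cam-p)*1e3,"axis",R.T@np.array(c["R"])[2],c["fx"])
for z in(22,10,0,-20,-33,-50,-75):
  print(z,[np.round(proj(c,p+R@np.array([x,12.5,z])/1e3)[0]) for x in(-8,0,8,20,37)])
# intersect block edges pixels with planes tool z
for px in((165,280),(350,280),(146,322),(368,322)):
  o,d=ray(c,px);o=R.T@(o-p)*1e3;d=R.T@d
  print(px,[(z,np.round((o+d*(z-o[2])/d[2])[:2])) for z in(-20,-33,-50,-75,-100)])
print([a for a in dir(env) if a[0]!='_'])
E
```

```text
cam in tool mm [ 7.77991268e+01 -1.51204376e-01 -1.57243134e+02] axis [-0.26838814 -0.0010374   0.9633103 ] 335.414960500859
22 [array([278., 249.]), array([278., 236.]), array([278., 223.]), array([278., 203.]), array([279., 174.])]
10 [array([279., 259.]), array([279., 245.]), array([279., 232.]), array([280., 210.]), array([280., 179.])]
0 [array([280., 268.]), array([280., 254.]), array([281., 239.]), array([281., 217.]), array([282., 184.])]
-20 [array([283., 289.]), array([284., 273.]), array([284., 257.]), array([285., 233.]), array([285., 196.])]
-33 [array([286., 306.]), array([286., 289.]), array([287., 272.]), array([287., 245.]), array([288., 205.])]
-50 [array([289., 333.]), array([290., 315.]), array([291., 296.]), array([292., 266.]), array([293., 221.])]
-75 [array([297., 389.]), array([298., 367.]), array([299., 345.]), array([301., 309.]), array([303., 254.])]
(165, 280) [(-20, array([ -3., -42.])), (-33, array([  4., -38.])), (-50, array([ 14., -33.])), (-75, array([ 29., -25.])), (-100, array([ 44., -18.]))]
(350, 280) [(-20, array([-3., 43.])), (-33, array([ 4., 39.])), (-50, array([14., 34.])), (-75, array([29., 26.])), (-100, array([44., 18.]))]
(146, 322) [(-20, array([-26., -53.])), (-33, array([-16., -48.])), (-50, array([ -3., -41.])), (-75, array([ 16., -32.])), (-100, array([ 35., -22.]))]
(368, 322) [(-20, array([-26.,  53.])), (-33, array([-16.,  48.])), (-50, array([-3., 42.])), (-75, array([16., 32.])), (-100, array([35., 22.]))]
['MotionError', 'observe', 'tip_extent']
```

The knuckles start about 72 mm above the tip, so they stay above the sheet when the lever is fully down. Pressing now, in stages.

```bash
python3 -m jog '{"linear":[[0,0,4],[0,0,8],[0,0,13],[0,0,18],[0,0,23],[0,0,27],[0,0,30],[0,0,30]],"rotation":[[0,0,0],[0,0,0],[0,0,0],[0,0,0],[0,0,0],[0,0,0],[0,0,0],[0,0,0]],"hand":[0,0,0,0,0,0,0,0]}' 20
```

```text
time: 4.78
position: [0.5941, -0.0608, 0.074]
orientation: [[0.937, 0.351, -0.002], [0.351, -0.937, -0.001], [-0.002, 0.0, -1.0]]
force: [-4.5, -1.7, 7.0]
gripper_width: 0.0
```

```bash
python3 -m jog '{"linear":[[0,0,3],[0,0,6],[0,0,8],[0,0,10],[0,0,11],[0,0,11]],"rotation":[[0,0,0],[0,0,0],[0,0,0],[0,0,0],[0,0,0],[0,0,0]],"hand":[0,0,0,0,0,0]}' 20
```

```text
time: 5.52
position: [0.5949, -0.0606, 0.0636]
orientation: [[0.937, 0.35, 0.0], [0.35, -0.937, -0.001], [-0.0, 0.001, -1.0]]
force: [-4.2, -1.1, 7.3]
gripper_width: 0.006
```

```bash
python3 -m jog '{"linear":[[0,0,0.7],[0,0,1.4],[0,0,2],[0,0,2]],"rotation":[[0,0,0],[0,0,0],[0,0,0],[0,0,0]],"hand":[0,0,0,0]}' 20; python3 -c "
from bench import env
print(env.observe())"
```

```text
time: 6.02
position: [0.5951, -0.0605, 0.0618]
orientation: [[0.937, 0.35, 0.001], [0.35, -0.937, -0.001], [0.0, 0.001, -1.0]]
force: [-3.2, -0.7, 8.8]
gripper_width: 0.001
{'time': 6.025, 'joints': array([-1.66431678e+01,  1.87571562e+01,  1.02426582e+02, -4.01271773e-02,
        5.87691573e+01,  5.28645974e+01]), 'qd': array([ 0.04824187, -0.12479323,  0.04307026, -0.07749713,  0.14589353,
       -0.07721577]), 'effort': array([ 5.22362217e-01, -3.54101765e+01, -2.44874740e+01,  3.77995670e-01,
       -8.84766653e-01,  5.43245551e-03]), 'position': array([ 0.59513137, -0.06054259,  0.06181904]), 'orientation': array([[ 9.36592455e-01,  3.50420024e-01,  6.16270410e-04],
       [ 3.50420443e-01, -9.36592151e-01, -8.09268944e-04],
       [ 2.93609986e-04,  9.73908937e-04, -9.99999483e-01]]), 'force': array([-3.24167724, -0.74531568,  8.81918016]), 'torque': array([-0.05469268,  0.68244709, -0.01539918]), 'gripper_width': 0.0007531670343219245}
```

```bash
python3 -m jog '{"linear":[[0,0,0.7],[0,0,1.4],[0,0,2],[0,0,2]],"rotation":[[0,0,0],[0,0,0],[0,0,0],[0,0,0]],"hand":[0,0,0,0]}' 20
```

```text
time: 6.52
position: [0.5953, -0.0605, 0.0611]
orientation: [[0.937, 0.351, 0.0], [0.351, -0.937, -0.001], [0.0, 0.001, -1.0]]
force: [-7.6, -0.0, 17.0]
gripper_width: 0.008
```

The force rose from 9 to 17 N while z advanced only 0.7 mm, so the lever looks to be on its stop with the tip at 39 mm. I'll add a small margin and look.

```bash
python3 -m jog '{"linear":[[0,0,0.5],[0,0,1],[0,0,1],[0,0,1]],"rotation":[[0,0,0],[0,0,0],[0,0,0],[0,0,0]],"hand":[0,0,0,0]}' 20
python3 - <<'E'
from bench import env,eyes
import cv2
im=eyes.snapshot("wrist");cv2.imwrite("pics/wrist4.png",im)
im=eyes.snapshot("scene");cv2.imwrite("pics/s4.png",cv2.resize(im[110:260,150:350],(800,600),interpolation=cv2.INTER_CUBIC))
s=env.observe();print(s["force"],s["position"],s["time"])
E
```

```text
time: 7.02
position: [0.5954, -0.0606, 0.0609]
orientation: [[0.936, 0.351, 0.0], [0.351, -0.936, -0.001], [-0.0, 0.001, -1.0]]
force: [-9.4, 1.3, 21.5]
gripper_width: 0.004
[-10.01935052   1.1734955   21.16724087] [ 0.5953854  -0.06058087  0.0608789 ] 7.125
```

View pics/wrist4.png

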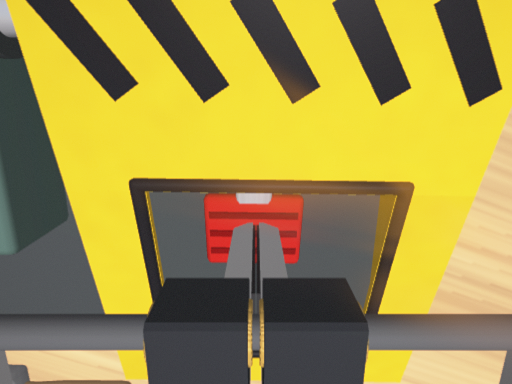

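View pics/s4.png

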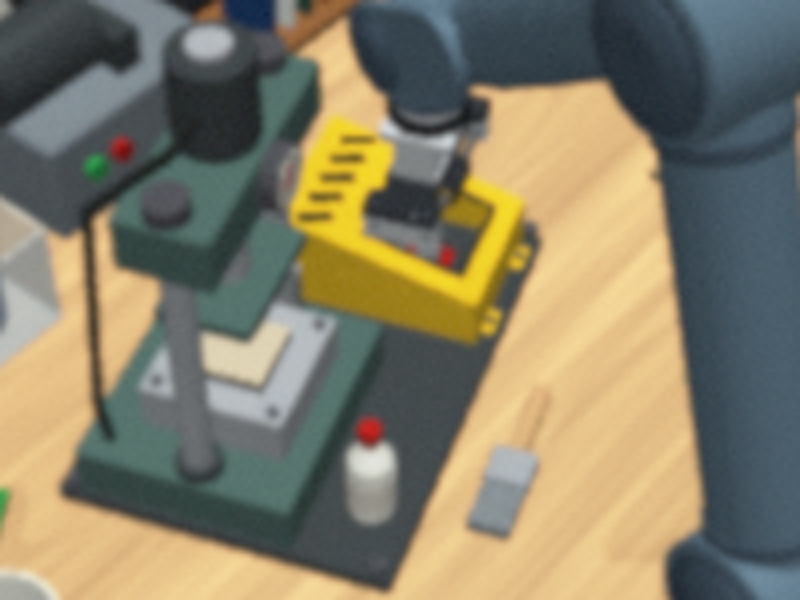

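The scene view shows the tile now standing proud of the die, with its front edge visible at about (215,206) in the full picture. The tips are on the red pad, near (255,228) in the wrist view, with clear margin to the window edging. Handing in.

```bash
python3 -c "
from bench import env,job
print(env.observe()['force']);print(job.sign_off());s=env.observe();print(s['position'],s['force'],s['time'])"
```

```text
[-10.01935052   1.1734955   21.16724087]
the job is handed in; nothing more can be done
None
the job is handed in; nothing more can be done
```

The lever is pressed all the way down, the tile has risen out of the die, and the arm was still holding the lever when I handed the job in at about 7 s. I went in with the fingers closed, through the guard window, and pressed on the middle of the red pad.

**Lever on its stop:** The force rose from about 9 N to 21 N while the fingertips moved only about 1 mm. They stopped 39 mm above the table, which matches the fully-down height you gave.

**Pictures before handing in:** The scene view shows the tile standing above the die's top face. The wrist view shows the fingertips on the pad and clear of the window edge. The oil bottle and brush in front of the press have not moved. The last pictures did not cover everything else on the bench, but the arm's path stayed well above it.

**What disagreed:** The network's positions for the window and pad were up to about 16 mm off and differed between cameras, and it missed the window in the wrist view. I used my own measurements from the pad and the window's edging instead.

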